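# Scrape the carving board clear

### The job

Four loose wood chips lie on the carving board. Pick up the scraper block, sweep all four off the side of the board into the low open tray that stands against it, touching the chips with the scraper only, and stand the scraper back upright near the middle of its cork mat. Be gentle with the board, do not knock the lamp over it, and leave the white carved puppet foot on the board and the other things on the bench where they are.

Things in the scene. Friction and masses are not known exactly. Their poses are not given: they have to be found in the camera images.
- board: Fixed wooden carving board: 220 mm along x, 360 mm along y, 50 mm high. Origin: centre of its underside on the bench, so its top is at z = 50 mm and its near and side edges at x = -110 and y = -180, +180 mm. Along its far edge a fence 20 mm thick stands 16 mm above the top; its near face is at x = +100 mm. x points away from the robot (the board is turned by up to 0.2 rad).
- tray: Fixed low open grey tray, 236 mm (x) by 150 mm (y), 35 mm high, walls and floor 5 mm, standing with a long side 2 mm from the left or the right side (+y or -y) of the board and turned like it; its rim is 15 mm below the board's top. Origin: centre of its underside.
- mat: Fixed cork mat, 236 mm (x) by 150 mm (y), 4 mm thick, on the other side of the board from the tray, turned like the board. Origin: centre of its underside. The scraper stands on it.
- lamp: Fixed lamp with a bar-shaped green head hung over the board. Its frame coincides with the board's (origin at the board's). Head: x from -25 to +25 mm, y from -90 to +90 mm, z from 290 to 315 mm (240 mm clear over the board's top); from it an arm 20 mm wide (top at z = 327 mm) runs in +x to a post of radius 9 mm at x = 180 mm, with a round foot of radius 50 mm.
- scraper: Wooden scraper, 180 to 290 g: a block 120 mm (x) by 30 mm (y) by 30 mm high with a handle that leans back (to -x) 25 degrees from vertical. Origin: centre of the block's underside. The handle is a straight bar, 22 mm thick in y and 26 mm across, whose axis leaves the block's top at x = -30 mm, z = 30 mm and runs 95 mm up along (-0.423, 0, 0.906).
- scraper_grip (a point): Point on the axis of the scraper's handle 60 mm along it from the block's top, at x = -55.4 mm, y = 0, z = 84.4 mm in the scraper's frame. Axes as the scraper's. Pinched here in y, along the handle, the hand leans back clear of the lamp while the block lies flat.
- chip_a: Loose wood chip, a plain stick 60 x 24 x 12 mm, 20 g. Origin: centre of its underside. As the other chips it lies on the board at any yaw: three lie in the far part of the board (origin at board x = 4 to 60 mm, within 80 mm of the middle in y) and one (chip_d) in the near part.
- chip_b: Loose wood chip 60 x 26 mm, 10 mm thick with a step up to 18 mm on half its length. Origin: centre of its underside.
- chip_c: Loose wood chip, a stick 58 x 20 x 16 mm. Origin: centre of its underside.
- chip_d: Loose wood chip 60 x 24 mm, 14 mm thick, L-shaped from above. Origin: centre of its underside. It lies in the near part of the board (board x about -70 mm), 65 to 80 mm left or right of the middle; the carved foot lies as far on the other side.
- foot: Carved puppet foot with a coat of white primer, loose, 100 g, 34 mm (x) by 78 mm (y), 24 mm high at the heel (-y), lying in the near part of the board with its length roughly along the board's y. Origin: centre of its underside. Leave it alone.
- glue: Bystander: white bottle, radius 28, 110 mm high, just left of the left-hand tray or mat. Origin: centre of its underside.
- head: Bystander: carved wooden puppet head on a round foot, radius 33, 104 mm high, right of the right-hand tray or mat. Origin: centre of its underside.
- hammer: Bystander: hammer lying at the far left, 260 mm long along its x (head at +x), 26 mm high. Origin: under its middle.
- driver: Bystander: screwdriver lying on the bench between the robot and the board, 200 mm long along its x, 26 mm high. Origin: under its middle.
- jar: Bystander: glass jar, radius 35, 80 mm high, right of the right-hand tray or mat, nearer the robot than the head. Origin: centre of its underside.
Mind the look-alikes: they are no part of the job. What is shaped like the chip_d but black is not meant. What is shaped like the scraper but green is not meant.

How it is judged:
On the way, in this order (a step that is already met when the one before it is completed fails the run):
1. the scraper is lifted off its mat (height (world z) of scraper above 0.03 m), for 0.1 s.
2. all four chips lie in the tray (x of chip_a in the frame of tray between -0.118 and 0.118 m and y of chip_a in the frame of tray between -0.075 and 0.075 m and z of each of chip_a, chip_b, chip_c, chip_d in the frame of tray below 0.045 m and x of chip_b in the frame of tray between -0.118 and 0.118 m and y of chip_b in the frame of tray between -0.075 and 0.075 m and x of chip_c in the frame of tray between -0.118 and 0.118 m and y of chip_c in the frame of tray between -0.075 and 0.075 m and x of chip_d in the frame of tray between -0.118 and 0.118 m and y of chip_d in the frame of tray between -0.075 and 0.075 m), for 0.2 s.
At the end, for the whole second after the job is handed in: All four chips lie at rest in the tray (their origins within its outline and less than 45 mm above its underside); the scraper stands upright (within 0.1 rad) and at rest on the mat, its origin within 50 mm of the mat's centre; the foot is within 20 mm of where it was (all of step 2 and horizontal distance between scraper and mat below 0.05 m and z of scraper in the frame of mat below 0.012 m and angle between scraper's own z axis and vertical below 0.1 rad and linear speed of scraper below 0.02 m/s and linear speed of each of chip_a, chip_b, chip_c, chip_d below 0.03 m/s and distance of foot from where it was at the start of the episode below 0.02 m); the robot touches nothing.
It fails at once if the hand or arm touches a chip (contact force between any of the fingers, the arm and chip_a above 0.5 N or contact force between any of the fingers, the arm and chip_b above 0.5 N or contact force between any of the fingers, the arm and chip_c above 0.5 N or contact force between any of the fingers, the arm and chip_d above 0.5 N).
It fails at once if the carved foot is moved by 20 mm or more (distance of foot from where it was at the start of the episode above 0.02 m).
It fails at once if the lamp is knocked by the robot or the scraper (over 4 N) (contact force between any of the fingers, the arm, scraper and lamp above 4 N).
It fails at once if the scraper is rammed into the board with more than 120 N (contact force between scraper and board above 120 N).
It fails at once if another bystander is moved by 25 mm or more (distance of any of glue, head, hammer, driver, jar from where it was at the start of the episode above 0.025 m).
It also fails if it takes over 72 s, if anything falls off the work surface, if the arm or the gripper's body presses on something with over 40 N, if the wrist force passes 120 N, or if a joint passes its speed limit or range.

### The arm

A 6-joint arm with a two-finger parallel gripper is mounted at the origin on the work surface. World frame = base frame: x ahead of the robot, y to its left, z up, the work surface at z = 0. Lengths are in m, angles in rad, forces in N, time in s.
With the tool pointing down it reaches from about 0.325 to 0.9 m from the base axis. Payload 6.1 kg.
Tool frame: the origin (TCP) lies midway between the tips of the shut fingers; the grasp point (between the pads) lies 19 mm behind it; z points along the fingers, y is the line along which they close (so a half turn about z gives the same grasp; the last joint's range is limited). The gripper opens to 85 mm and grips with 20 to 120 N. Pads are 22 mm wide; open, the fingers measure 114 mm over their backs; the gripper's body (76 mm by 85 mm) begins 54 mm behind the grasp point. The pads swing forward as they close: fully open they stand 13 mm farther back than shut.
Start: joints at [1.102, 0.22, 1.526, -0, 1.395, -0.126], TCP at [0.21, 0.589, 0.231] pointing down, gripper open.
Joint ranges: [-2.98, 2.98], [-0.91, 2.08], [0.09, 2.57], [-1.24, 4.39], [0.2, 2.65], [-2.68, 2.68]. Speed limits (rad/s): [2.57, 2.57, 3.01, 3.14, 3.14, 3.14].

### API

Orientations are given as [roll, pitch, yaw] about the fixed x, y, z axes, in that order (R = Rz(yaw) Ry(pitch) Rx(roll)).
In Python, from plant import movep, move_l, set_joints, gripper_to, hold, inverse_kinematics, observe, get_image, get_calibration, Unreachable, job_done gives the robot as it stands. Calls block until the motion is done:
- movep(position, orientation): joint-space move of the TCP to a pose.
- move_l(position, feed=0.15, rotation=None, max_force=None): straight line of the TCP; rotation=None keeps the orientation; feed is the mean speed in m/s. With max_force (N) it stops when the force on the tool has changed by that much, and returns True; else False.
- set_joints(angles): joint-space move.
- gripper_to(opening, f_grip=None): finger opening in m; f_grip is the grip in N (None keeps the last); returns when the fingers have stopped.
- hold(seconds).
- inverse_kinematics(position, orientation): joint angles nearest the present ones, or None.
- observe(): the state.
- get_image(name): name is "side" or "top" or "wrist"; returns (picture, depth): 420x560x3 uint8, red, green, blue; 420x560 float32, m along the optical axis (not along the pixel's ray), 0 where there is no reading.
- get_calibration(name): a dict with "intrinsics" (3x3 intrinsics, pixels), "world_from_camera" (4x4, takes a point from camera to world coordinates). Camera axes: x right, y down, z forward; pixel columns grow to the right and rows downward; lengths in m; the calibration is good to about 2 mm. A picture is of the moment at which its call begins: read the wrist's pose just before it. get_calibration takes no time and is no camera call; for the wrist camera it gives the pose at the moment of the call.
A pose or a line that the arm cannot do raises Unreachable and nothing moves.
- job_done(): hands the job in; it is judged then, once.
The state is a dict: "time_s": time; "q": joint angles; "joint_velocities": joint speeds; "joint_torque": joint torques, N m; "eef_pos": TCP position; "tcp_rot": TCP orientation; "ft_force": force on the tool from outside, world axes, zero at the start; "torque": the same for the moment, N m; "opening": finger opening in m; "grasp_force": force on a finger pad.
Only numpy, scipy, OpenCV 4.12 (cv2) and the standard library are available. Lean on these libraries where they do the work, as an engineer would, in place of code of your own. Each camera call takes 0.05 s, during which the arm holds its last target. There are 200 camera calls.

## Working session

There is one attempt and no reset: what is moved stays moved. The work goes in short steps, each a Python script; the robot and the scene stay as the last script left them, time stands still between calls to the robot, and variables do not carry over. Pictures are saved under pics/ and viewed, at most 10 in all, crops included, and the job is handed in when it is done.

```bash
mkdir -p pics; python3 - <<'E'
from plant import *
import cv2,numpy as np
for n in("top","side"):
    im,d=get_image(n);c=get_calibration(n)
    cv2.imwrite(f"pics/{n}0.png",im[:,:,::-1]);np.savez(f"{n}0.npz",im=im,d=d,K=c["intrinsics"],T=c["world_from_camera"])
    print(n,np.round(c["intrinsics"],1).tolist(),np.round(c["world_from_camera"],3).tolist(),(d>0).mean())
E
```

```text
top [[427.7, 0.0, 273.4], [0.0, 427.7, 203.6], [0.0, 0.0, 1.0]] [[0.009, -0.999, 0.047, 0.475], [-1.0, -0.008, 0.027, 0.023], [-0.027, -0.047, -0.999, 1.332], [0.0, 0.0, 0.0, 1.0]] 0.9958333333333333
side [[518.6, 0.0, 270.1], [0.0, 518.6, 207.9], [0.0, 0.0, 1.0]] [[0.878, -0.36, 0.316, 0.113], [-0.479, -0.678, 0.558, -0.759], [0.013, -0.641, -0.767, 1.156], [0.0, 0.0, 0.0, 1.0]] 0.9961777210884354
```

View pics/top0.png

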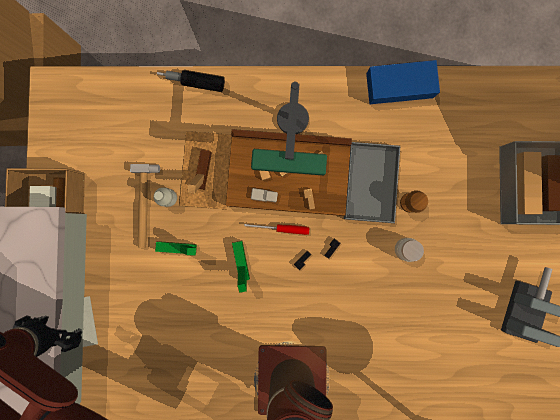

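View pics/side0.png

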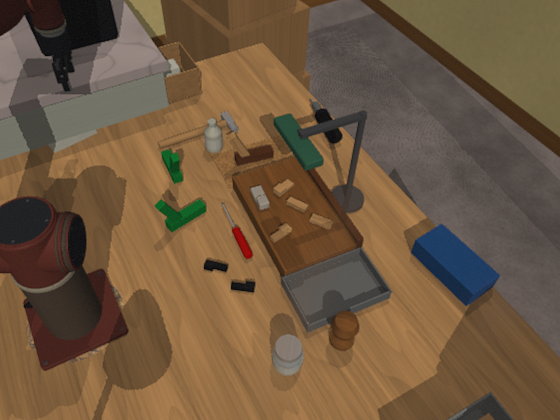

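Top view: the tray is right of the board (~375,182), the mat on the left (~200,170), and the brown scraper on it at (200,168). The foot is at (264,194) and chip_d at (308,197). In the side view the three far chips are at (284,187), (297,204) and (320,220), and chip_d at (281,233).

```bash
cat > h.py <<'E'
import numpy as np,cv2
def cloud(n,tag="0"):
    z=np.load(f"{n}{tag}.npz");d=z["d"];K=z["K"];T=z["T"]
    v,u=np.mgrid[:420,:560]
    p=np.stack([(u-K[0,2])/K[0,0]*d,(v-K[1,2])/K[1,1]*d,d],-1)
    P=p@T[:3,:3].T+T[:3,3];P[d==0]=np.nan
    return z["im"],P
def rect(pts):
    (c,s,a)=cv2.minAreaRect((pts[:,:2]*1000).astype(np.float32));return np.round(c,1),np.round(s,1),round(a,1)
def hsv(im):return cv2.cvtColor(im,cv2.COLOR_RGB2HSV)
E
python3 - <<'E'
from h import *
for n,win in(("top",[(225,130,360,225),(335,135,405,230),(175,125,235,215)]),("side",[(225,150,370,275),(275,245,395,335),(225,135,290,175)])):
    im,P=cloud(n);H=hsv(im);Z=P[...,2]
    print(n,"bench z",np.nanmedian(Z[300:330,150:170]) if n=="top" else np.nanmedian(Z[330:360,180:220]))
    def sub(w,m):
        k=np.zeros(Z.shape,bool);k[w[1]:w[3],w[0]:w[2]]=1;k&=m
        l,L,s,c=cv2.connectedComponentsWithStats(k.astype(np.uint8)); 
        return [P[L==i] for i in range(1,l) if s[i,4]>40],[c[i].round() for i in range(1,l) if s[i,4]>40]
    for nm,w,m in(("board",win[0],(abs(Z-.05)<.025)&(H[...,1]>60)),("tray",win[1],(H[...,1]<70)&(Z<.05)&(Z>.002)),
        ("chips",win[0],(Z>.056)&(Z<.085)),("scr",win[2],(Z>.02)&(Z<.2)),("scrtop",win[2],(Z>.028)&(Z<.042)),("handle",win[2],(Z>.045)&(Z<.2))):
        for p,c in zip(*sub(w,m)): print(n,nm,c,len(p),rect(p),"z",np.round(np.percentile(p[:,2],[5,50,95]),3), "mean",p.mean(0).round(3))
E
```

```text
top bench z 0.0005337995903637038
top board [289. 174.] 7242 (array([630.4,  13.5]), array([363.4, 231.3]), 85.7) z [0.047 0.051 0.068] mean [0.624 0.011 0.053]
top tray [373. 182.] 3585 (array([ 604.4, -241.1]), array([150.4, 236.3]), 85.7) z [0.003 0.007 0.036] mean [ 0.606 -0.246  0.01 ]
top chips [259. 135.] 401 (array([741.5, 103.6]), array([166. ,  23.4]), 84.9) z [0.059 0.067 0.071] mean [0.741 0.102 0.066]
top chips [323. 139.] 410 (array([727.2, -88.2]), array([168. ,  21.6]), 86.1) z [0.061 0.067 0.071] mean [ 0.727 -0.088  0.067]
top chips [265. 175.] 77 (array([621.5,  84.8]), array([28.4, 31.4]), 4.3) z [0.06  0.069 0.073] mean [0.62  0.085 0.068]
top chips [264. 195.] 288 (array([560.1,  85.9]), array([77.4, 33.9]), 82.4) z [0.062 0.069 0.078] mean [0.56  0.086 0.069]
top chips [309. 198.] 137 (array([548.2, -48.8]), array([63.9, 23.9]), 13.7) z [0.061 0.065 0.068] mean [ 0.552 -0.049  0.065]
top scr [231. 174.] 458 (array([642.5, 189.2]), array([230.9,  25.5]), 0.3) z [0.046 0.051 0.062] mean [0.623 0.186 0.051]
top scr [200. 172.] 507 (array([630.9, 281.2]), array([ 3
[... 1827 characters left out ...]
2.9, 28.1]), 10.7) z [0.058 0.064 0.068] mean [ 0.55  -0.049  0.064]
side scr [248. 149.] 570 (array([630.5, 281.6]), array([ 38.1, 140.7]), 82.0) z [0.024 0.037 0.117] mean [0.62  0.278 0.054]
side scr [272. 169.] 437 (array([630.4, 167.7]), array([ 63.6, 165.3]), 85.9) z [0.047 0.051 0.054] mean [0.646 0.174 0.051]
side scrtop [255. 152.] 276 (array([640.4, 280.1]), array([ 37.3, 121. ]), 82.5) z [0.03  0.035 0.04 ] mean [0.642 0.277 0.035]
side handle [238. 144.] 216 (array([591. , 289.8]), array([33.6, 60.6]), 74.1) z [0.05  0.09  0.121] mean [0.587 0.282 0.088]
side handle [272. 169.] 432 (array([630.5, 167.4]), array([ 63.5, 165.3]), 86.2) z [0.047 0.051 0.054] mean [0.646 0.174 0.051]
```

Board yaw is -0.075 with centre ≈(0.6245, 0.0145), consistent from the tray, the fence and the sizes. The scraper is at (0.641, 0.279) with yaw ≈ -0.18. Next I'll check IK and then grasp.

```bash
cat >> h.py <<'E'
from scipy.spatial.transform import Rotation as Ro
BC=np.array([.6245,.0145]);BY=-.075;LEAN=.52
R2=lambda a:np.array([[np.cos(a),-np.sin(a)],[np.sin(a),np.cos(a)]])
def b2w(x,y):return BC+R2(BY)@[x,y]
def w2b(p):return (np.asarray(p)[...,:2]-BC)@R2(BY)
FLIP=0
def tcp(xy,z,yaw,back=0,flip=None):
    """TCP pose for scraper origin at world xy, underside z; back = retreat along the tool"""
    R=Ro.from_euler("xyz",[np.pi,-LEAN,yaw])
    if (FLIP if flip is None else flip):R=R*Ro.from_euler("z",np.pi)
    g=np.r_[np.asarray(xy)+R2(yaw)@[-.0554,0],z+.0844]
    return (g+R.apply([0,0,.019-back])).tolist(),R.as_euler("xyz").tolist()
SC=((.641,.279),-.182)
E
python3 - <<'E'
from plant import *
from h import *
s=observe();print(s["tcp_rot"],s["opening"])
for f in(0,1):
  for nm,a in(("pre",(SC[0],.004,SC[1],.11)),("grasp",(SC[0],.004,SC[1])),("s0",(b2w(.028,.148),.06,BY)),("s1",(b2w(.028,-.195),.051,BY)),("d0",(b2w(-.071,-.008),.1,BY)),("d1",(b2w(-.071,-.195),.05,BY))):
    q=inverse_kinematics(*tcp(*a,flip=f)); print(f,nm,None if q is None else np.round(q,2))
E
```

```text
[-3.13983202e+00 -2.44805543e-04  2.79879431e+00] 0.08540882491416879
0 pre [ 0.55  0.03  1.95 -0.47  0.82  2.57]
0 grasp [ 0.49  0.26  1.9  -0.55  0.63  2.63]
0 s0 [ 0.21  0.05  2.01 -0.25  0.59  2.03]
0 s1 [-0.54 -0.    2.08  0.39  0.62  0.83]
0 d0 [-0.15 -0.42  2.32  0.06  0.72  1.46]
0 d1 [-0.67 -0.26  2.31  0.45  0.69  0.69]
1 pre [ 0.55  0.03  1.95 -0.47  0.82 -0.57]
1 grasp [ 0.49  0.26  1.9  -0.55  0.63 -0.51]
1 s0 [ 0.21  0.05  2.01 -0.25  0.59 -1.11]
1 s1 [-0.54 -0.    2.08  0.39  0.62 -2.31]
1 d0 [-0.15 -0.42  2.32  0.06  0.72 -1.68]
1 d1 [-0.67 -0.26  2.31  0.45  0.69 -2.46]
```

```bash
sed -i 's/^FLIP=0/FLIP=1/' h.py; python3 - <<'E'
from plant import *
from h import *
import cv2
gripper_to(.07)
movep(*tcp(SC[0],.004,SC[1],.11))
im,d=get_image("wrist");c=get_calibration("wrist")
cv2.imwrite("pics/w1.png",im[:,:,::-1])
K,T=c["intrinsics"],c["world_from_camera"]
# expected grip, handle top, and block corners projected
for p in [(-.0554,0,.0884),(-.070,0,.120),(.06,.015,.034),(.06,-.015,.034),(-.06,.015,.034),(-.06,-.015,.034)]:
    w=np.r_[np.array(SC[0])+R2(SC[1])@p[:2],p[2],1]; q=np.linalg.inv(T)@w; print(p,(K@q[:3]/q[2])[:2].round())
print(observe()["time_s"],observe()["eef_pos"])
E
```

```text
(-0.0554, 0, 0.0884) [275. 213.]
(-0.07, 0, 0.12) [275. 233.]
(0.06, 0.015, 0.034) [289. 247.]
(0.06, -0.015, 0.034) [262. 247.]
(-0.06, 0.015, 0.034) [292. 162.]
(-0.06, -0.015, 0.034) [257. 162.]
2.075 [0.54199809 0.298284   0.16784895]
```

View pics/w1.png

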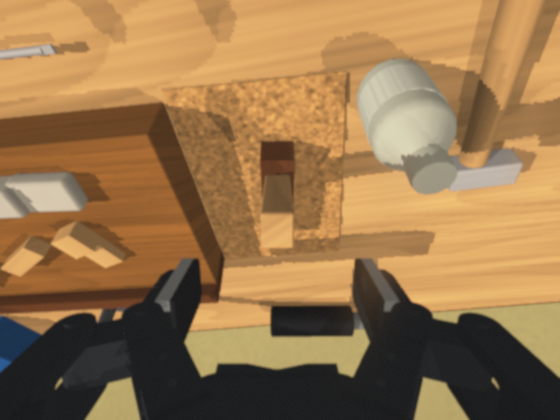

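The wrist view shows the scraper between the fingers: handle at cols 262–293, near block face at rows 142–175, which matches the projected pose. The glue (~405,120) is clear. Now I'll grasp, carry low and sweep the far part.

```bash
python3 - <<'E'
from plant import *
from h import *
st=lambda m:(lambda s:print(m,round(s["time_s"],1),np.round(s["eef_pos"],4),np.round(s["ft_force"],1),round(s["opening"],4),round(s["grasp_force"],1)))(observe())
p,r=tcp(SC[0],.004,SC[1]);print(move_l(p,feed=.12,max_force=15));st("at")
gripper_to(.0,f_grip=110);st("grip")
p,r=tcp(SC[0],.068,SC[1]);move_l(p,feed=.1);hold(.2);st("lift")
p,r=tcp(b2w(.028,.257),.068,BY);move_l(p,feed=.1,rotation=r)
p,r=tcp(b2w(.028,.148),.068,BY);move_l(p,feed=.15,rotation=r);hold(.2);st("over")
p,r=tcp(b2w(.028,.148),.040,BY);print(move_l(p,feed=.03,max_force=6));st("touch")
print("board contact underside z:",observe()["eef_pos"][2]-tcp((0,0),0,0)[0][2])
im,d=get_image("side");c=get_calibration("side");np.savez("side1.npz",im=im,d=d,K=c["intrinsics"],T=c["world_from_camera"])
import cv2;cv2.imwrite("pics/side1.png",cv2.resize(im[100:340,180:440,::-1],None,fx=2.3,fy=2.3))
E
```

```text
False
at 3.1 [0.5961 0.2877 0.0726] [-0.7  0.1 -0.2] 0.0697 0.0
grip 3.6 [0.596  0.2877 0.0726] [-2.5 -0.1  4. ] 0.0207 107.5
lift 4.6 [0.5952 0.287  0.1347] [ 0.1 -1.  -2.6] 0.0209 107.3
over 6.2 [0.6177 0.1643 0.1359] [ 0.2 -0.6 -2.8] 0.0206 107.3
True
touch 6.8 [0.6178 0.1636 0.1186] [1.8 1.3 1.8] 0.0208 107.6
board contact underside z: 0.050705384417045044
```

View pics/side1.png

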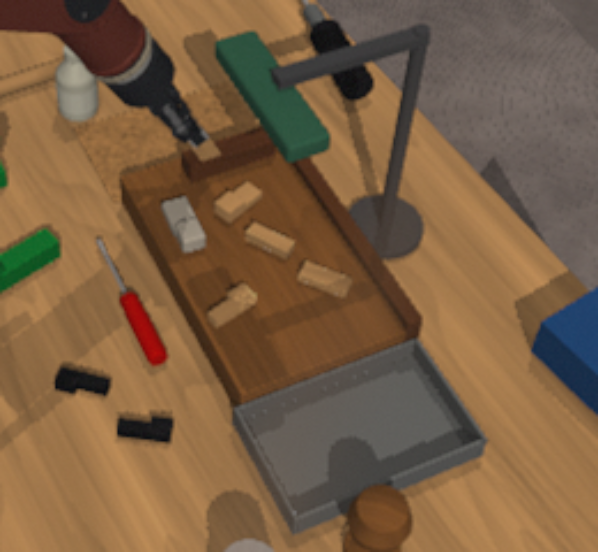

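The block stands on the board at the start (crop ~230,155) with all the chips ahead of it. It clears the foot and the lamp. Sweep.

```bash
cat >> h.py <<'E'
def snap(name,tag):
    from plant import get_image,get_calibration
    im,d=get_image(name);c=get_calibration(name)
    np.savez(f"{name}{tag}.npz",im=im,d=d,K=c["intrinsics"],T=c["world_from_camera"])
    cv2.imwrite(f"pics/{name}{tag}.png",cv2.resize(im[100:340,180:440,::-1],None,fx=2.3,fy=2.3))
def blobs(tag):
    "light wood / white things over board or tray, side view, board frame in mm"
    im,P=cloud("side",tag);B=w2b(P)*1000;Z=P[...,2]*1000
    on=(abs(B[...,0])<95)&(B[...,1]<180)&(((B[...,1]>-182)&(Z>56)&(Z<80))|((B[...,1]<-190)&(B[...,1]>-325)&(Z>12)&(Z<80)))
    n,L,s,c=cv2.connectedComponentsWithStats(on.astype(np.uint8))
    for i in range(1,n):
        if s[i,4]>30: print(c[i].round(),s[i,4],rect(B[L==i]/1000),"zmax",round(np.nanpercentile(Z[L==i],95)))
E
python3 - <<'E'
from plant import *
from h import *
st=lambda m:(lambda s:print(m,round(s["time_s"],1),np.round(w2b(s["eef_pos"]),4),np.round(s["ft_force"],1)))(observe())
Z=.0519
for y in(.148,.09,.03,-.04,-.10,-.15,-.197):
    p,r=tcp(b2w(.028,y),Z,BY);hit=move_l(p,feed=.09,max_force=25);st((y,hit))
    if hit:break
if not hit:
    p,r=tcp(b2w(.028,-.197),.085,BY);move_l(p,feed=.1);hold(.2)
snap("side","2");blobs("2");st("")
E
```

```text
(0.148, False) 7.1 [-0.0185  0.1478] [-0.9 -0.3 -1.1]
(0.09, False) 7.9 [-0.0182  0.09  ] [-0.1 -0.5 -1.8]
(0.03, False) 8.7 [-0.018   0.0303] [-0.3 -0.6 -1.4]
(-0.04, False) 9.6 [-0.018  -0.0397] [ 0.6 -0.2 -3.3]
(-0.1, False) 10.5 [-0.018  -0.0997] [-0.2  0.4 -1.9]
(-0.15, False) 11.2 [-0.0181 -0.1497] [-0.6  0.3 -1.8]
(-0.197, False) 11.8 [-0.0181 -0.1966] [ 0.   0.1 -1.2]
[281. 232.] 124 (array([-74.8, -68.4]), array([48.7, 25.2]), 18.0) zmax 68
[338. 272.] 578 (array([  34.3, -217.3]), array([ 53.2, 121.1]), 89.6) zmax 34
 12.6 [-0.0185 -0.1967] [ 0.5 -0.2 -2.1]
```

View pics/side2.png

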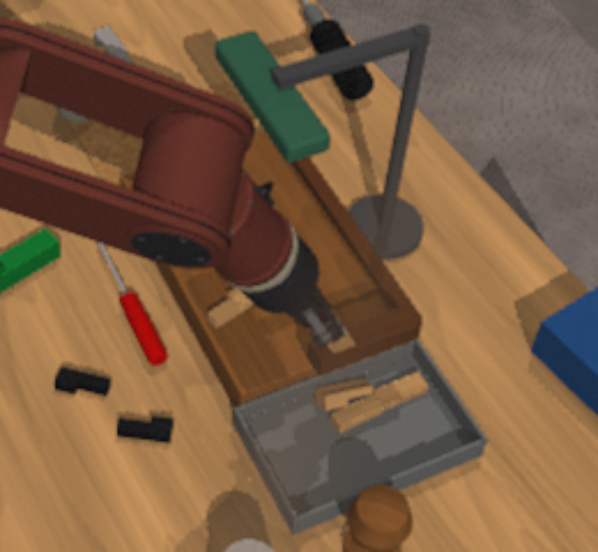

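Three chips lie in the tray (crop 325–425, 375–430) and only chip_d is left, at (230,305). Second sweep, set down between the foot and chip_d.

```bash
python3 - <<'E'
from plant import *
from h import *
st=lambda m:(lambda s:print(m,round(s["time_s"],1),np.round(w2b(s["eef_pos"]),4),np.round(s["ft_force"],1)))(observe())
for x,y,z,f in((-.068,-.197,.1,.15),(-.068,-.007,.1,.15),(-.068,-.007,.0525,.06),(-.068,-.10,.0519,.08),(-.068,-.16,.0519,.08),(-.068,-.199,.0519,.08)):
    p,r=tcp(b2w(x,y),z,BY);hit=move_l(p,feed=f,max_force=25);st((y,hit))
    if hit:break
else:
    p,r=tcp(b2w(-.068,-.199),.1,BY);move_l(p,feed=.12);hold(.2)
snap("side","3");blobs("3");st("")
E
```

```text
(-0.197, False) 13.4 [-0.1135 -0.1973] [ 1.   0.1 -2.2]
(-0.007, False) 14.8 [-0.1139 -0.0072] [-0.2 -0.8 -1.9]
(-0.007, False) 15.7 [-0.1137 -0.007 ] [-1.2  0.6 -2.4]
(-0.1, False) 17.1 [-0.114  -0.0997] [ 0.2 -1.4 -2.2]
(-0.16, False) 17.9 [-0.1141 -0.1596] [ 0.9  0.3 -1.9]
(-0.199, False) 18.6 [-0.1141 -0.1987] [-0.1  0.1 -1.6]
[261. 195.] 203 (array([-69.8,  67. ]), array([84.9, 34.1]), 87.8) zmax 77
[338. 273.] 581 (array([  34.2, -215.2]), array([119.3,  54. ]), 3.4) zmax 34
[302. 279.] 127 (array([ -72.7, -200.4]), array([45.3, 16.9]), 12.7) zmax 32
 19.4 [-0.1145 -0.1986] [-0.   1.6 -2.1]
```

View pics/side3.png

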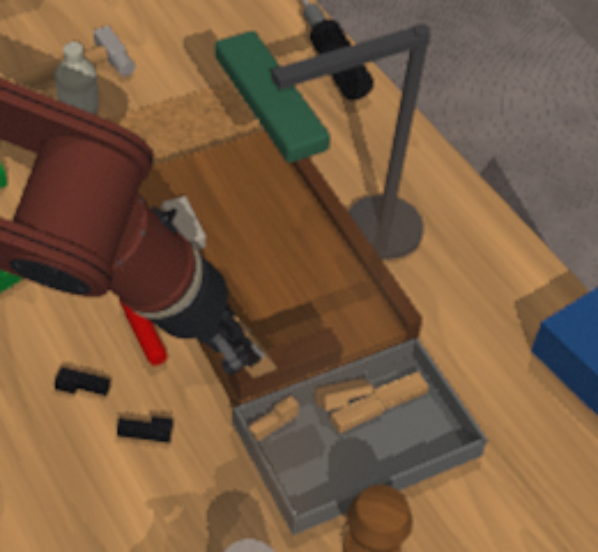

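All four chips are in the tray (crop 275,415 and 325–425, 375–430) and the foot is unmoved. Now return the scraper to the mat.

```bash
python3 - <<'E'
from plant import *
from h import *
st=lambda m:(lambda s:print(m,round(s["time_s"],1),np.round(s["eef_pos"],4),np.round(s["ft_force"],1)))(observe())
for x,y,z,f in((-.068,.257,.1,.2),(0,.257,.06,.12),(0,.257,.012,.08)):
    p,r=tcp(b2w(x,y),z,BY);move_l(p,feed=f)
p,r=tcp(b2w(0,.257),-.004,BY);hit=move_l(p,feed=.02,max_force=4);st(("down",hit))
print("underside z",observe()["eef_pos"][2]-tcp((0,0),0,0)[0][2])
gripper_to(.06);hold(.3)
z=observe()["eef_pos"][2]
R=Ro.from_euler("xyz",r);e=np.array(observe()["eef_pos"])
move_l((e-R.apply([0,0,.13])).tolist(),feed=.12);hold(.2);st("out")
q=observe()["q"];set_joints([1.1,.0,1.5,0,1.4,-.1])
hold(.3);snap("side","4");blobs("4");st("")
im,P=cloud("side","4");B=w2b(P)*1000;Zm=P[...,2]
k=(abs(B[...,0])<100)&(B[...,1]>190)&(B[...,1]<320)&(Zm>.026)&(Zm<.042)
print("block top",rect(B[k]/1000),np.median(Zm[k]))
E
```

```text
('down', True) 23.9 [0.5985 0.2745 0.0726] [-0.9  0.2  2.2]
underside z 0.004672391368444689
out 26.1 [0.5324 0.2784 0.1828] [ 0.1  0.  -0.8]
[260. 196.] 278 (array([-69.6,  65.5]), array([84.8, 37.4]), 89.3) zmax 77
[338. 273.] 580 (array([  34.8, -213.9]), array([118.4,  56.3]), 5.2) zmax 34
[302. 279.] 125 (array([ -72.6, -201.4]), array([45.8, 15.8]), 13.6) zmax 32
 28.2 [0.216  0.5969 0.3847] [0.4 0.5 0.8]
block top (array([ -1.2, 256.7]), array([120.6,  37.4]), 0.4) 0.034034801441677476
```

View pics/side4.png

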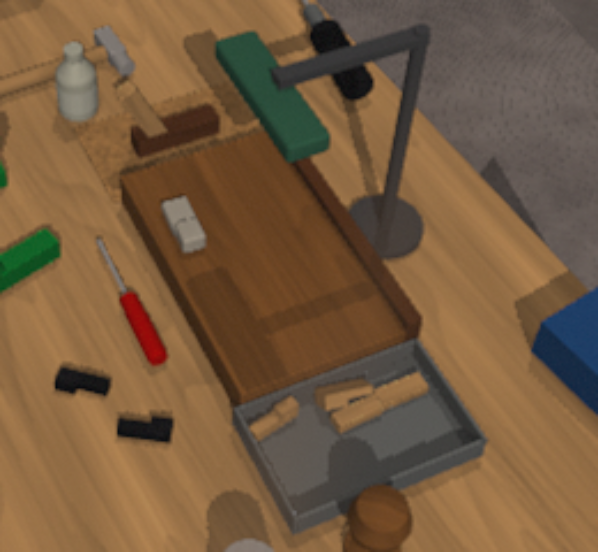

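The scraper stands upright about 1 mm from the mat's centre (crop ~175,130). The four chips are in the tray and the foot and bystanders have not moved, so I'm handing in.

```bash
python3 -c "
from plant import *
print(job_done())"
```

```text
the job is handed in; nothing more can be done
None
```

I handed the job in at about 28 s: all four chips are in the tray, the scraper stands upright about 1 mm from the mat's centre, and the foot, lamp and bystanders look undisturbed in the last picture; no verdict came back.

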